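Pop and open the cuvette lid of a cell density meter

ROBOT

A 6-joint arm with a two-finger parallel gripper is mounted at the origin on a cart in front of the work surface, level with it; the furniture and walls round the work are solid. World frame = base frame: x ahead of the robot, y to its left, z up, the work surface at z = 0. Lengths are in mm, angles in rad, forces in N, time in s.
With the tool pointing down it reaches from about 350 to 875 mm from the base axis. Payload 4.2 kg.
Tool frame: the origin (TCP) lies on the centre line of the jaws, within the pads' length; the fingertips stand 19 mm ahead of it and the grasp point (between the pads) is the TCP; x points along the fingers, z is the direction in which the jaws open and shut, and the axes are right-handed (so a half turn about x gives the same grasp; the last joint's range is limited). The gripper opens to 87 mm and grips with 3 to 60 N. Pads are 19 mm wide; open, the fingers measure 117 mm over their backs; the gripper's body (75 mm by 190 mm) begins 51 mm behind the grasp point.
Start: joints at [1.466, 0.385, 0.008, 0, -1.194, -0.259], TCP at [222.36, 584.085, 241.55] pointing down, gripper open.
Joint ranges: [-3.14, 3.14], [-1.21, 2.06], [-1.07, 1.41], [-3.16, 2.05], [-2.99, -0.16], [-3.1, 3.1]. Speed limits (rad/s): [2.79, 2.79, 3.14, 3.14, 3.14, 3.14].

INTERFACE

Orientations are given as a rotation vector (axis times angle).
In Python, from workcell import ctrl gives the robot as it stands. The module is installed in compiled form; this text tells all that it offers.
- The arm moves only by the tool move_arm, never from a script. Its argument "steps" is text: rows parted by semicolons, each of 4 numbers parted by spaces: the shift along the tool's x, y, z in cm, then the turn about the tool's x in rad. A call has exactly 8 rows; each row shifts and turns the commanded pose from where the row before left it, along the tool's axes as they then stand; what a row does not reach is not made up. A row lasts 1/10 s, in which the tool goes at most 50 mm and 8.59 degrees, less where a joint would pass 70% of its speed; a pose out of reach is approached as far as the arm can. A call with a gripper value outside its range is refused whole. "jaw" is the opening, from -1 (shut) to 1 (fully open), set as the call begins (left out, the last holds). The fingers move at their own pace and stop on an object; the grip force is fixed at half the most. Time passes only in rows, so rows that do not move let the fingers close, or fill a call up. It gives the time, the measured TCP pose, the force and the opening at its end, in the units of the state.
- ctrl.read_state(): the state, without advancing time (a new reading comes with each control period).
- ctrl.read_camera(name): name is "scene" or "top"; returns a dict with "frame" (480x640x3 uint8, red, green, blue), "z_map" (480x640 float32, mm along the optical axis (not along the pixel's ray), 0 where there is no reading), "vfov" (degrees; the focal length in pixels is half the picture's height over the tangent of half this angle, whatever the lens; pixels are square), "cx", "cy" (the principal point, pixels), "k1" (the pictures are not rectified: a ray, as slopes to the right and down, at radius r is drawn at 1 + k1 r^2 times it, then the intrinsics apply), "extrinsics" (4x4, takes a point from world to camera coordinates). Camera axes: x right, y down, z forward; pixel columns grow to the right and rows downward; lengths in mm; the calibration is good to about 2 mm. A picture is of the moment at which its call begins.
- ctrl.job_done(): hands the job in, once; it reports no verdict.
The state is a dict: "t": time; "joint_positions": joint angles; "dq": joint speeds; "tau": joint torques, N m; "position": TCP position; "tcp_rot": TCP orientation; "ft_force": force on the tool from outside, world axes, zero at the start; "ft_torque": the same for the moment, N m; "opening": opening from 0.0 (shut) to 1.0 (fully open).
Only numpy, scipy, OpenCV 4.12 (cv2) and the standard library are available. Lean on these libraries where they do the work, as an engineer would, in place of code of your own. Each camera call takes 0.05 s, during which the arm holds its last target. There are 200 camera calls.

TASK

Open the sample compartment of the white cell density meter: press the orange release tab at its front down so that the sprung grey lid pops up, take the finger off the tab, then push the lid up and back until it rests fully open against its stop. Only touch and push: lift or carry nothing, leave the meter standing where it is, do not force the latch or the lid, and leave the bottles and the cases round it alone.

Things in the scene. Friction and masses are not known exactly. Their poses are not given: they have to be found in the camera images.
- meter: white bench meter, 160 (x) x 150 (y) x 55 mm high, 0.9 kg, loose on rubber feet; origin at the centre of its underside, x points from its front to its rear, y to its left, z up. Its left half (y > 0) is the cuvette compartment under a grey lid, centre line at y = +36 mm; its right half has a display and three flat dummy keys. The front (low x) always faces the robot roughly
- tab_press (a point): point to press, on top of the orange release tab, 26 mm in front of the tab's pivot and 50 mm above the desk while the tab is up. The pad is 36 mm wide along the meter's y and 28 mm deep along its x: from 12 mm behind this point to 14 mm in front of it. It yields downward, about 7 mm at this point, with about 1 N at first and 2.5 N fully down, then meets a hard stop, and springs back. The hook that it works stands 22 mm and more behind this point, up to 64 mm above the desk
- tab (a joint): turn of the release tab, rad: 0 up (latched), 0.28 pressed fully down; the latch lets go at about 0.2
- lid_edge (a point): middle of the lid's free front edge, half-way through its thickness; it moves with the lid. The lid is a grey panel 90 mm long from hinge to free edge, 66 mm wide, 6 mm thick; shut it lies about level, this point 60 mm above the desk, and its free edge is 38 mm (along the meter's x) behind the tab's press point
- lid (a joint): opening angle of the lid, rad: 0 shut and latched, about 0.7 after it has popped up on its spring (free edge then about 115 mm above the desk), 1.57 upright, 1.92 fully open at its stop. It is light: less than 1 N moves it; the spring lifts it no farther than 0.7, below upright it falls back to 0.7, a little past upright (1.7 and more) it falls gently on to the stop and stays there. Pushed hard against the stop the meter slides
- hinge (a point): middle of the lid's hinge line, fixed to the meter, 57 mm above the desk; the line runs along the meter's y, and the lid swings up and back toward the meter's +x. The lid is best pushed with the fingertip only 10 to 20 mm past the free edge, following its arc: deeper, the edge can catch under the hand.
- microscope: tall fixed microscope, 594 x 232 x 570 mm, to the left of the meter; origin at the centre of its underside; an obstacle: come to the meter from the robot's side of it, a tool held 0.45 m from the base axis passes it freely
- stain_violet: brown dropper bottle with black cap and violet label, 33 mm diameter, 87 mm high, loose, to the right of the meter; origin at the centre of its underside; bystander
- stain_iodine: brown dropper bottle with white cap, 33 mm diameter, 87 mm high, loose, to the right of the meter; origin at the centre of its underside; bystander
- objective_case: white screw canister with black cap, 37 mm diameter, 62 mm high, loose, to the right of the meter; origin at the centre of its underside; bystander
- coverslips: small white box with blue top, 35 x 35 x 22 mm, loose, behind the meter; origin at the centre of its underside; bystander

How it is judged (in metres and radians):
On the way, in this order (a step that is already met when the one before it is completed fails the run):
1. the release tab is pressed down far enough to let the lid go (value of joint tab above 0.21 rad), for 0.05 s.
2. the tab is let go and the lid has popped up by itself, half open (value of joint tab below 0.06 rad and value of joint lid between 0.5 and 1.3 rad), for 0.1 s.
3. the lid is pushed fully open (value of joint lid above 1.82 rad), for 0.2 s.
At the end, for the whole second after the job is handed in: The lid rests fully open (joint above 1.82 of 1.92 rad) and still, the tab has sprung back (below 0.06 rad), the meter stands level (0.05 rad) within 30 mm of where it stood, and each bottle and case stands upright within 20 mm of where it stood (value of joint lid above 1.82 rad and velocity of joint lid between -0.1 and 0.1 rad/s and value of joint tab below 0.06 rad and distance of meter from where it was at the start of the episode below 0.03 m and angle between meter's own z axis and vertical below 0.05 rad and distance of each of stain_violet, stain_iodine, objective_case, coverslips from where it was at the start of the episode below 0.02 m and angle between each of stain_violet, stain_iodine, objective_case, coverslips's own z axis and vertical below 0.2 rad); the robot touches nothing.
It fails at once if the meter is lifted or tipped (height (world z) of meter above 0.012 m or angle between meter's own z axis and vertical above 0.12 rad).
It fails at once if the meter is shoved more than 40 mm (distance of meter from where it was at the start of the episode above 0.04 m).
It fails at once if the meter, its tab or its lid is forced with more than 40 N (contact force between the arm and meter above 40 N).
It fails at once if a bottle or case is moved more than 25 mm, lifted or knocked over (distance of any of stain_violet, stain_iodine, objective_case, coverslips from where it was at the start of the episode above 0.025 m or height (world z) of any of stain_violet, stain_iodine, objective_case, coverslips above 0.012 m or angle between any of stain_violet, stain_iodine, objective_case, coverslips's own z axis and vertical above 0.4 rad).
It also fails if it takes over 48 s, if anything falls off the work surface, if the arm or the gripper's body presses on something with over 40 N, if the wrist force passes 120 N, or if a joint passes its speed limit or range.

## Working session

There is one attempt and no reset: what is moved stays moved. The work goes in short steps, Python scripts to look and compute and a tool call to move; the robot and the scene stay as the last step left them, time stands still between calls to the robot, and variables do not carry over. Pictures are saved under pics/ and viewed, on a budget of 10 in all, crops included, one or two more only if the job needs it, and the job is handed in when it is done.

Besides the shell and the picture viewer there is one more tool, called after ">>>" as a command line: name --argument value ..., lists and objects as JSON in quotes. move_arm: Moves the arm, as the interface text tells. Its arguments: {"type":"object","properties":{"steps":{"type":"string"},"jaw":{"type":"number"}},"required":["steps"]}

```bash
mkdir -p pics
cat > h.py <<'E'
import numpy as np, cv2
from workcell import ctrl
from scipy.spatial.transform import Rotation as R
def cam(n):
    c=ctrl.read_camera(n); f=240/np.tan(np.radians(c['vfov'])/2); return c,f
def cloud(c,f):
    v,u=np.mgrid[0:480,0:640].astype(float)
    K=np.array([[f,0,c['cx']],[0,f,c['cy']],[0,0,1]])
    p=np.stack([u.ravel(),v.ravel()],1)[:,None]
    s=cv2.undistortPoints(p,K,np.array([c['k1'],0,0,0,0.]))[:,0].reshape(480,640,2)
    z=c['z_map'].astype(float)
    P=np.dstack([s[...,0]*z,s[...,1]*z,z]); E=c['extrinsics']
    W=(P-E[:3,3])@E[:3,:3]
    W[z<=0]=np.nan
    return W
def save(n,im): cv2.imwrite('pics/'+n+'.png',cv2.cvtColor(im,cv2.COLOR_RGB2BGR))
E
python3 - <<'E'
from h import *
for n in('scene','top'):
    c,f=cam(n); save(n+'0',c['frame']); W=cloud(c,f); np.save(n+'0.npy',W)
    E=c['extrinsics']; print(n,f,c['k1'],-E[:3,:3].T@E[:3,3])
    hsv=cv2.cvtColor(c['frame'],cv2.COLOR_RGB2HSV)
    m=cv2.inRange(hsv,(5,150,120),(20,255,255))
    k,l,s,ce=cv2.connectedComponentsWithStats(m)
    for i in range(1,k):
        if s[i,4]>15: print(s[i],ce[i],np.nanmedian(W[l==i],0))
s=ctrl.read_state();print(s['t'],s['position'],R.from_rotvec(s['tcp_rot']).as_matrix())
E
```

```text
scene 458.8103160023971 0.013870475043580027 [ 251.76960834 -420.79712224  639.76931847]
[184  61  16  11  30] [192.63333333  65.06666667] [515.90796065 463.38341404 306.66175555]
[445 101   7  10  59] [448.13559322 105.71186441] [1304.14843051  514.58131536   15.39705052]
[364 123  10   8  36] [367.38888889 127.22222222] [1022.22614143  553.14831594    1.81629429]
[374 128  12   3  19] [380.15789474 128.89473684] [1050.75888841  526.95562872    1.38523165]
[387 130  11   6  29] [392.72413793 132.03448276] [1066.49259012  493.0607594     1.40379946]
[349 137  21  10  66] [357.96969697 141.8030303 ] [946.71920942 497.98160139   1.49108198]
[370 139  16  18 112] [377.99107143 145.98214286] [983.48655998 452.447065     1.35208861]
[356 151  14  23 106] [362.30188679 160.        ] [908.71189224 418.95335918   1.54565637]
[344 152   7  15  63] [346.6984127  160.22222222] [867.04130616 433.1228995    1.78930598]
[376 159  14  15  53] [382.43396226 165.37735849] [931.66870429 364.67283287   1.42955804]
[344 170   4  13  21] [345.85714286 175.95238095] [823.16979662 369.7716773    1.63834782
[... 3634 characters left out ...]
 4.90911804e+02  2.14114966e+02 -2.28390978e-01]
[313 284   9   8  31] [317.70967742 287.70967742] [4.87672488e+02 1.18262998e+02 2.47043134e-01]
[283 287   5   5  17] [284.64705882 289.29411765] [4.85078472e+02 1.87186805e+02 8.50033751e-02]
[296 311   7   7  25] [298.68 314.08] [4.35220578e+02 1.58124946e+02 2.75646683e-01]
[309 324  15  20  63] [315.41269841 333.        ] [398.02503929 123.60169155   0.54011109]
[288 368   7   5  16] [290.6875 369.875 ] [325.83488954 171.39837269  -0.63336007]
0.1 [222.19808428 583.64254284 240.57447411] [[-5.73960504e-04  9.34500314e-01 -3.55961844e-01]
 [-1.87084440e-03 -3.55962283e-01 -9.34498450e-01]
 [-9.99998085e-01  1.29584021e-04  1.95261297e-03]]
```

View pics/scene0.png

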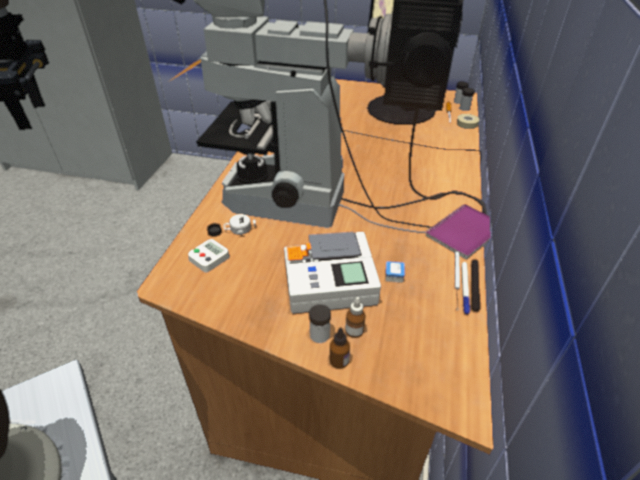

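View pics/top0.png

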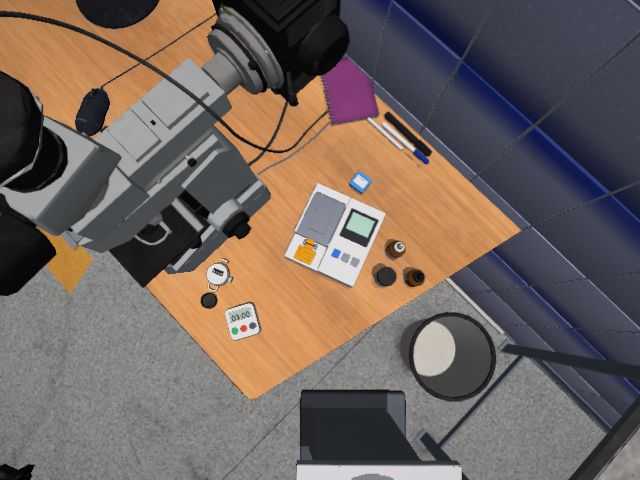

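Run:
```python
from h import *
W=np.load('top0.npy')
im=cv2.imread('pics/top0.png'); hsv=cv2.cvtColor(im,cv2.COLOR_BGR2HSV)
m=cv2.inRange(hsv,(5,150,120),(20,255,255))
sel=np.zeros_like(m);sel[238:266,290:318]=1
P=W[(m>0)&(sel>0)];P=P[(P[:,2]>40)&(P[:,2]<70)]
print('pad',cv2.minAreaRect(P[:,:2].astype(np.float32)),P.min(0),P.max(0))
# meter top region: points with z in 45..70 near pad
c=P[:,:2].mean(0)
d=np.linalg.norm(W[...,:2]-(c+[90,-35]),axis=2)
for lo,hi in((45,70),(50,58),(58.5,70)):
    mm=((W[...,2]>lo)&(W[...,2]<hi)&(d<170)).astype(np.uint8)
    mm=cv2.morphologyEx(mm,cv2.MORPH_OPEN,np.ones((3,3)))
    k,l,s,ce=cv2.connectedComponentsWithStats(mm)
    for i in range(1,k):
        if s[i,4]>80:
            Q=W[l==i];print(lo,hi,s[i],cv2.minAreaRect(Q[:,:2].astype(np.float32)),np.median(Q[:,2]))
```

```text
pad ((557.6719970703125, 141.89263916015625), (33.455902099609375, 43.62053298950195), 65.2746810913086) [531.54682519 126.5562067   42.73998635] [579.63961285 165.28819595  68.02647584]
45 70 [ 295  183   91  104 5541] ((591.9752807617188, 86.2728271484375), (150.4340362548828, 160.50833129882812), 65.42337799072266) 56.85819240944102
45 70 [245 187  22  22 120] ((661.7145385742188, 241.8257598876953), (4.2485198974609375, 57.77864074707031), 46.60421371459961) 55.90550722082291
45 70 [390 241  10  14  92] ((566.307373046875, -30.101869583129883), (15.719400405883789, 27.22239875793457), 79.79666137695312) 50.54301370711799
50 58 [ 314  183   69  103 2296] ((591.6732177734375, 85.72984313964844), (149.2020263671875, 160.20538330078125), 65.7136001586914) 55.504738904772694
58.5 70 [ 297  192   48   54 1582] ((616.1178588867188, 114.85954284667969), (66.21129608154297, 100.85502624511719), 65.59053802490234) 63.80265414330986
```

The meter stands at about (335,233) in the top view, with the orange tab at (306,252) and the grey lid at (322,217). Its yaw is about -24.5°. I'll take a profile along the lid's centre line before moving.

Run:
```python
from h import *
a=np.radians(-24.5);X=np.array([np.cos(a),np.sin(a)]);Y=np.array([-X[1],X[0]])
C=np.array([591.9,86.1])
for n in('top','scene'):
    W=np.load(n+'0.npy');im=cv2.imread(f'pics/{n}0.png');hsv=cv2.cvtColor(im,cv2.COLOR_BGR2HSV)
    D=W[...,:2]-C;x=D@X;y=D@Y;z=W[...,2]
    m=(cv2.inRange(hsv,(5,150,120),(20,255,255))>0)&(abs(x)<90)&(abs(y)<80)&(z>30)
    print(n,'orange x',np.percentile(x[m],[2,10,50,90,98]),'y',np.percentile(y[m],[2,50,98]))
    for lo in range(-90,90,6):
        k=(abs(y-36)<12)&(x>=lo)&(x<lo+6)&(z>20)
        if k.sum(): print(lo,k.sum(),np.round(np.median(z[k]),1),np.median(im[k],0),end=' | ')
    print()
print(C+X*-40+Y*36)
```

```text
top orange x [-75.55739065 -72.67550602 -58.70783936 -39.73656906 -33.99647924] y [20.61766627 36.72108621 52.35493674]
-84 20 31.9 [182.  180.5 180. ] | -78 46 48.5 [ 42.5 159.5 226. ] | -72 37 50.3 [ 28. 156. 226.] | -66 41 51.1 [ 26. 155. 226.] | -60 36 51.0 [ 23. 152. 226.] | -54 37 50.6 [ 23. 153. 226.] | -48 35 47.2 [ 31. 153. 222.] | -42 48 55.4 [ 26.5 134.5 174.5] | -36 41 64.3 [103. 145. 168.] | -30 41 64.4 [156. 142. 140.] | -24 38 64.6 [155. 142. 138.] | -18 36 64.1 [150. 138. 134.] | -12 38 65.1 [153. 140. 137.] | -6 41 65.0 [153. 139. 137.] | 0 37 64.4 [152. 139. 136.] | 6 37 64.4 [151. 138. 136.] | 12 37 64.9 [151. 138. 135.] | 18 40 64.6 [150. 137. 133.] | 24 36 63.9 [149. 136. 133.] | 30 35 64.0 [149. 136. 133.] | 36 35 63.1 [147. 134. 132.] | 42 34 62.6 [147.5 134.  132. ] | 48 39 62.7 [147. 133. 131.] | 54 32 61.7 [137.  126.5 124. ] | 60 27 56.0 [224. 223. 225.] | 66 36 55.2 [224. 223. 225.] | 72 36 55.8 [223. 222. 225.] | 78 6 53.0 [140.5 161.5 189. ] | 
scene orange x [-75.89723875 -73.27315096 -59.92619512 -40.79607907 -35.96011599] y [20.8212685  34.66020815 53
[... 187 characters left out ...]
9. 152. 236.] | -48 48 48.6 [ 88.5 131.  207.5] | -42 44 60.6 [ 66.  122.5 170.5] | -36 43 64.0 [126. 141. 156.] | -30 28 65.6 [144. 140. 136.] | -24 31 65.0 [144. 140. 136.] | -18 32 65.2 [139.5 135.5 132. ] | -12 26 65.9 [145. 139. 137.] | -6 25 66.1 [144. 139. 137.] | 0 29 65.9 [144. 139. 136.] | 6 27 65.3 [144. 139. 137.] | 12 30 65.3 [144. 139. 136.] | 18 25 65.0 [144. 139. 137.] | 24 29 65.0 [144. 139. 137.] | 30 32 65.0 [142.5 137.  136. ] | 36 32 63.9 [143. 138. 136.] | 42 31 64.1 [144. 138. 137.] | 48 28 63.3 [142.  136.5 135. ] | 54 18 61.3 [157.5 157.5 158. ] | 60 27 57.0 [238. 243. 245.] | 66 26 56.8 [239. 244. 245.] | 72 16 56.4 [236.  240.5 241.5] | 
[570.4305059  135.44633546]
```

>>> move_arm --steps "0 0 4.4 0.064; 0 0 4.4 0; 0 0 4.4 0; 0 0 4.3 0; 0 4.1 2.1 0; 0 4.1 2.1 0; 0 4.1 2.1 0; 0 4.1 2.1 0" --jaw -1

```text
t: 0.9
position: [267.1, 277.6, 241.5]
tcp_rot: [1.516, 0.977, -1.516]
ft_force: [0.9, 1.2, -0.0]
opening: 0.354
```

>>> move_arm --steps "0 4 0.5 0; 0 4 0.5 0; 0 4 0.5 0; 0 4 0.5 0; 0 4 0.6 0; 3 0 0 0; 3 0 0 0; 0 0 0 0"

```text
t: 1.7
position: [435.5, 170.4, 177.6]
tcp_rot: [1.509, 0.974, -1.528]
ft_force: [-1.0, -0.1, -0.4]
opening: 0.007
```

Run:
```python
from h import *
a=np.radians(-24.5);X=np.array([np.cos(a),np.sin(a)]);Y=np.array([-X[1],X[0]])
C=np.array([591.9,86.1])
s=ctrl.read_state();p=s['position'];M=R.from_rotvec(s['tcp_rot']).as_matrix()
print(p,M.round(3),s['opening'])
t=np.r_[C+X*-64+Y*36,90]
print('tool shift cm',M.T@(t-p)/10)
W=np.load('top0.npy');D=W[...,:2]-C;x=D@X;y=D@Y
for y0 in range(80,220,20):
  print(y0,[int(np.nan_to_num(np.nanmax(np.r_[0,W[...,2][(x>x0)&(x<x0+20)&(y>y0)&(y<y0+20)]]))) for x0 in range(-160,160,20)])
```

```text
[435.47194243 170.40168126 177.61883053] [[-0.009  0.909 -0.417]
 [-0.006 -0.417 -0.909]
 [-1.    -0.005  0.009]] 0.00657574168001165
tool shift cm [ 8.67912521 11.37171023 -2.5177644 ]
80 [4, 4, 4, 3, 3, 3, 3, 3, 3, 4, 4, 3, 4, 2, 406, 414]
100 [3, 5, 3, 2, 3, 3, 3, 4, 5, 3, 4, 379, 376, 364, 433, 454]
120 [3, 3, 3, 3, 3, 3, 4, 3, 3, 3, 3, 3, 368, 460, 462, 461]
140 [15, 3, 3, 103, 103, 102, 3, 4, 30, 34, 234, 370, 405, 461, 462, 462]
160 [26, 17, 3, 112, 116, 113, 108, 95, 370, 327, 245, 406, 409, 453, 462, 4]
180 [27, 184, 189, 183, 121, 121, 297, 314, 391, 379, 379, 382, 412, 420, 455, 3]
200 [184, 184, 190, 188, 319, 329, 378, 379, 407, 407, 386, 385, 410, 417, 442, 10]
```

>>> move_arm --steps "2 2.8 -0.5 0; 2 2.8 -0.5 0; 2 2.8 -0.6 0; 2.6 2.9 -0.6 0; 0 0 0 0; 0 0 0 0; 0 0 0 0; 0 0 0 0"

```text
t: 2.5
position: [549.8, 146.5, 97.3]
tcp_rot: [1.518, 0.976, -1.514]
ft_force: [0.2, 0.4, 0.1]
opening: 0.004
```

```bash
cat >> h.py <<'E'
a=np.radians(-24.5);X=np.array([np.cos(a),np.sin(a)]);Y=np.array([-X[1],X[0]])
C=np.array([591.9,86.1])
def where():
    s=ctrl.read_state();p=s['position'];M=R.from_rotvec(s['tcp_rot']).as_matrix();d=p[:2]-C
    print('t',round(s['t'],2),'meter frame',d@X,d@Y,'tip z',p[2]-19,'F',np.round(s['ft_force'],2),'q',np.round(s['joint_positions'],2))
    print(M.round(3)); return p,M
E
python3 - <<'E'
from h import *
where()
c,f=cam('scene');im=c['frame'][200:320,240:400];save('s1',cv2.resize(im,None,fx=4,fy=4))
E
```

```text
t 2.5 meter frame -63.34299543989653 37.51802438752699 tip z 78.34283009040924 F [0.19 0.37 0.1 ] q [ 0.55  0.43 -0.32  0.   -0.82  0.6 ]
[[ 0.002  0.91  -0.414]
 [ 0.001 -0.414 -0.91 ]
 [-1.     0.002 -0.002]]
```

View pics/s1.png

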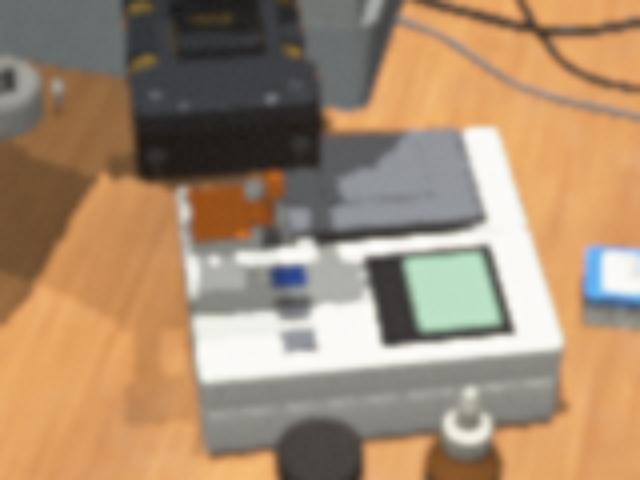

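>>> move_arm --steps "0.6 0 0.1 0; 0.6 0 0.1 0; 0.6 0 0 0; 0.5 0 0 0; 0.2 0 0 0; 0.2 0 0 0; 0 0 0 0; 0 0 0 0"

```text
t: 3.35
position: [549.0, 143.9, 68.7]
tcp_rot: [1.517, 0.975, -1.517]
ft_force: [-1.8, -0.5, 2.0]
opening: 0.003
```

>>> move_arm --steps "0.2 0 0 0; 0.1 0 0 0; 0.1 0 0 0; 0.1 0 0 0; 0 0 0 0; 0 0 0 0; 0 0 0 0; 0 0 0 0"

```text
t: 4.15
position: [548.1, 144.5, 64.9]
tcp_rot: [1.516, 0.977, -1.518]
ft_force: [-7.3, 2.2, 12.3]
opening: 0.01
```

Run:
```python
from h import *
where()
c,f=cam('scene');W=cloud(c,f);D=W[...,:2]-C;x=D@X;y=D@Y;z=W[...,2]
for lo in range(-36,100,8):
    k=(abs(y-36)<30)&(x>=lo)&(x<lo+8)&(z>20)&(z<200)
    if k.sum(): print(lo,k.sum(),np.round(np.percentile(z[k],[10,50,90])))
```

```text
t 4.15 meter frame -64.07081323261522 34.96296199422113 tip z 45.9398664422325 F [-7.35  2.2  12.33] q [ 0.54  0.48 -0.35 -0.   -0.74  0.6 ]
[[-0.001  0.91  -0.414]
 [ 0.    -0.414 -0.91 ]
 [-1.    -0.001  0.   ]]
-36 108 [ 54. 141. 142.]
-28 19 [ 50. 134. 140.]
-20 68 [38. 66. 68.]
-12 106 [48. 66. 68.]
-4 102 [63. 66. 67.]
4 98 [61. 66. 67.]
12 104 [52. 65. 67.]
20 100 [60. 65. 67.]
28 102 [60. 64. 66.]
36 100 [61. 64. 65.]
44 100 [52. 64. 65.]
52 72 [57. 62. 64.]
60 89 [55. 57. 58.]
68 86 [55. 56. 58.]
76 2 [53. 54. 55.]
```

Run:
```python
from h import *
c,f=cam('scene');im=c['frame'][215:290,270:360]
d,f=cam('top');im2=d['frame'][200:275,275:365]
save('s2',np.hstack([cv2.resize(i,None,fx=4.4,fy=5,interpolation=cv2.INTER_CUBIC) for i in (im,im2)]))
```

```text
(no output)
```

View pics/s2.png

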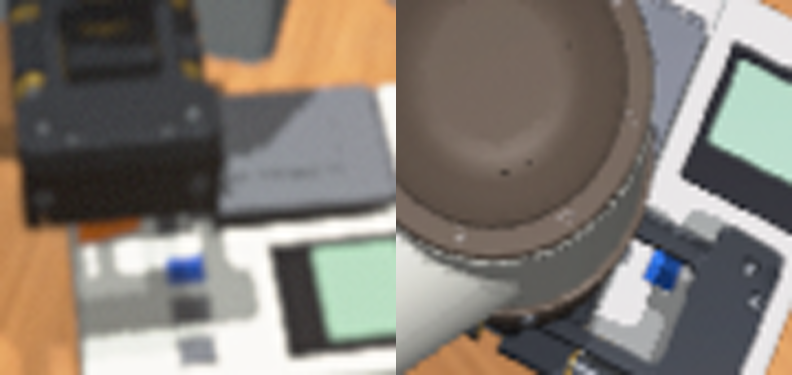

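>>> move_arm --steps "-0.4 0 0 0; -0.4 0 0 0; 0 -0.5 0 0; 0 0 0 0; 0.3 0 0 0; 0.1 0 0 0; 0 0 0 0; 0 0 0 0"

```text
t: 5.1
position: [544.4, 146.1, 67.4]
tcp_rot: [1.517, 0.976, -1.517]
ft_force: [-1.3, 1.8, 1.5]
opening: 0.002
```

Run:
```python
from h import *
where()
```

```text
t 5.1 meter frame -68.14353425955106 34.90597528943884 tip z 48.44774648778659 F [-1.33  1.75  1.5 ] q [ 0.55  0.47 -0.36 -0.   -0.75  0.59]
[[-0.     0.91  -0.415]
 [-0.    -0.415 -0.91 ]
 [-1.    -0.     0.   ]]
```

Here the force is a plausible 1.5 N of spring load, so I'll go on down in small steps.

>>> move_arm --steps "0.1 0 0 0; 0.1 0 0 0; 0.1 0 0 0; 0.1 0 0 0; 0 0 0 0; 0 0 0 0; 0 0 0 0; 0 0 0 0"

```text
t: 5.9
position: [543.8, 146.3, 63.8]
tcp_rot: [1.516, 0.976, -1.518]
ft_force: [-5.1, 2.5, 6.7]
opening: 0.005
```

```bash
cat >> h.py <<'E'
def lid():
    c,f=cam('scene');W=cloud(c,f);D=W[...,:2]-C;x=D@X;y=D@Y;z=W[...,2]
    for lo in range(-36,120,8):
        k=(abs(y-45)<25)&(x>=lo)&(x<lo+8)&(z>20)&(z<200)
        if k.sum(): print(lo,k.sum(),np.round(np.percentile(z[k],[10,50,90])),end=';')
    print(); return c,W
E
python3 - <<'E'
from h import *
where();lid()
E
```

```text
t 5.9 meter frame -68.71958127727507 34.79175458276604 tip z 44.82506434181588 F [-5.12  2.48  6.65] q [ 0.55  0.47 -0.36 -0.   -0.74  0.59]
[[-0.001  0.91  -0.415]
 [-0.    -0.415 -0.91 ]
 [-1.    -0.001  0.   ]]
-36 43 [ 37. 139. 141.];-28 9 [37. 66. 68.];-20 86 [39. 66. 68.];-12 78 [65. 66. 68.];-4 74 [65. 66. 68.];4 73 [64. 66. 67.];12 75 [64. 66. 67.];20 74 [64. 65. 67.];28 77 [63. 65. 66.];36 82 [62. 64. 65.];44 79 [58. 64. 65.];52 56 [57. 62. 64.];60 72 [55. 57. 58.];68 64 [56. 57. 58.];76 2 [54. 54. 55.];108 1 [21. 21. 21.];116 1 [23. 23. 23.];
```

>>> move_arm --steps "0.1 0 0 0; 0 0 0 0; 0.1 0 0 0; 0 0 0 0; 0 0 0 0; 0 0 0 0; 0 0 0 0; 0 0 0 0"

```text
t: 6.75
position: [543.8, 146.3, 63.3]
tcp_rot: [1.516, 0.976, -1.517]
ft_force: [-9.3, 3.3, 14.6]
opening: 0.004
```

Run:
```python
from h import *
where();lid()
```

```text
t 6.75 meter frame -68.71522217354868 34.857010319593996 tip z 44.342111918279706 F [-9.27  3.28 14.55] q [ 0.55  0.47 -0.36 -0.   -0.74  0.59]
[[-0.001  0.91  -0.414]
 [-0.    -0.414 -0.91 ]
 [-1.    -0.001  0.   ]]
-36 44 [ 37. 139. 140.];-28 7 [35. 36. 38.];-20 112 [ 36.  44. 120.];-12 130 [ 49. 115. 120.];-4 121 [ 48. 109. 114.];4 118 [ 49. 101. 107.];12 117 [ 49.  94. 101.];20 109 [49. 89. 94.];28 93 [37. 83. 88.];36 93 [36. 75. 80.];44 87 [36. 69. 73.];52 46 [58. 65. 67.];60 72 [55. 57. 58.];68 64 [55. 57. 58.];76 4 [54. 55. 55.];108 2 [21. 22. 23.];116 2 [22. 22. 22.];
```

The lid has popped up: its free edge is at about x=-16, z=118 in the meter frame. I'll release the tab and go up.

>>> move_arm --steps "-0.5 0 0 0; -1 0 0 0; -2 0 0 0; -3 0 0 0; -3 -0.3 0 0; -1.5 -0.3 0 0; 0 0 0 0.14; 0 0 0 0.14"

```text
t: 7.6
position: [539.6, 148.5, 172.5]
tcp_rot: [1.715, 0.782, -1.71]
ft_force: [0.7, -0.6, -0.4]
opening: 0.003
```

>>> move_arm --steps "0 0 0 0.14; 0 0 0 0.14; 0 0 0 0.14; 0 0 0 0.14; 0 0 0 0.14; 0 0 0 0.14; 0 0 0 0.14; 0 0 0 0.14"

```text
t: 8.4
position: [539.4, 148.2, 171.6]
tcp_rot: [-2.082, 0.276, 2.08]
ft_force: [-0.9, 0.7, -0.4]
opening: 0.007
```

Run:
```python
from h import *
where();c,W=lid()
D=W[...,:2]-C;x=D@X;y=D@Y;z=W[...,2]
k=(z>70)&(z<125)&(x>-25)&(x<60)&(abs(y-36)<45)
print('lid y range',np.percentile(y[k],[1,5,95,99]),'fit z=a+bx',np.polyfit(x[k],z[k],1))
W=np.load('top0.npy');D=W[...,:2]-C;x=D@X;y=D@Y
for y0 in range(-80,120,20):
  print(y0,[int(np.nan_to_num(np.nanmax(np.r_[0,W[...,2][(x>x0)&(x<x0+20)&(y>y0)&(y<y0+20)]]))) for x0 in range(0,260,20)])
c2=c['frame'][150:330,220:430];save('s3',cv2.resize(c2,None,fx=3.5,fy=3.2))
```

```text
t 8.4 meter frame -73.50367628710762 34.75363532762368 tip z 152.55326084005728 F [-0.92  0.74 -0.45] q [ 0.56  0.34 -0.26  0.   -0.98 -0.82]
[[ 0.001 -0.26  -0.966]
 [-0.    -0.966  0.26 ]
 [-1.     0.    -0.001]]
-36 87 [35. 55. 58.];-28 49 [36. 56. 58.];-20 121 [ 36.  41. 119.];-12 129 [ 49. 115. 120.];-4 124 [ 49. 107. 113.];4 121 [ 48. 102. 108.];12 116 [ 49.  95. 101.];20 110 [48. 89. 94.];28 87 [37. 83. 87.];36 97 [36. 76. 81.];44 85 [36. 69. 73.];52 44 [59. 65. 67.];60 70 [55. 57. 58.];68 67 [55. 57. 58.];76 4 [54. 55. 55.];116 2 [21. 22. 22.];
lid y range [ 4.39627347  5.46877085 66.24103606 70.35550196] fit z=a+bx [ -0.80591145 110.4548078 ]
-80 [60, 60, 59, 58, 4, 4, 3, 4, 4, 6, 4, 14, 21]
-60 [61, 61, 60, 59, 3, 4, 5, 5, 4, 4, 4, 13, 13]
-40 [61, 60, 63, 59, 52, 3, 23, 3, 4, 4, 3, 10, 16]
-20 [60, 61, 59, 59, 4, 24, 25, 25, 4, 3, 4, 4, 13]
0 [66, 67, 65, 60, 2, 24, 24, 25, 5, 4, 4, 4, 12]
20 [67, 68, 65, 60, 50, 3, 4, 4, 3, 4, 4, 4, 7]
40 [68, 66, 65, 62, 2, 3, 5, 4, 3, 4, 4, 4, 14]
60 [66, 67, 64, 61, 4, 4, 2, 4, 394, 383, 4, 2, 16]
80 [3, 4, 4, 3, 4, 2, 406, 414, 413, 406, 5, 15, 15]
100 [5, 3, 4, 379, 376, 364, 433, 454, 454, 438, 416, 16, 15]
```

View pics/s3.png

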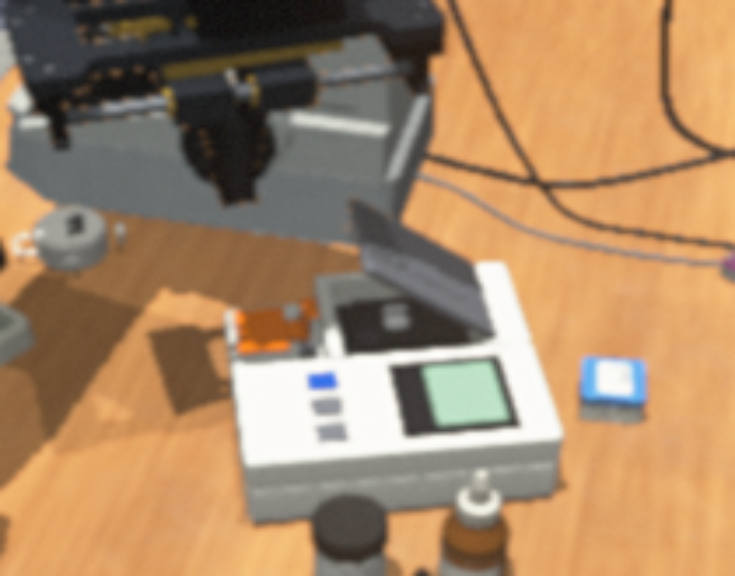

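>>> move_arm --steps "0 0 0 0.14; 0 0.5 0 0.03; 2 0 0 0; 2 0 0 0; 1.6 0 -1 0; 0 0 -1.2 0; 0 0 -1 0; 0 0 0 0"

```text
t: 9.25
position: [568.3, 130.3, 116.5]
tcp_rot: [-1.987, 0.429, 1.983]
ft_force: [-0.6, -0.5, 0.8]
opening: 0.007
```

Run:
```python
from h import *
where()
```

```text
t 9.25 meter frame -39.8369855777501 30.413834293510135 tip z 97.51310310870036 F [-0.59 -0.53  0.82] q [ 0.5   0.43 -0.26  0.   -0.87 -0.93]
[[ 0.003 -0.414 -0.91 ]
 [ 0.001 -0.91   0.414]
 [-1.    -0.002 -0.002]]
```

>>> move_arm --steps "0 0 -1 0; 0 0 -0.6 0; -0.9 0 -0.9 0; -0.9 0 -0.9 0; -0.6 0 -1.2 0; -0.5 0 -1.1 0; 0 0 0 0; 0 0 0 0"

```text
t: 10.05
position: [618.0, 106.7, 144.3]
tcp_rot: [-1.985, 0.431, 1.986]
ft_force: [-0.7, -0.3, -0.5]
opening: 0.008
```

Run:
```python
from h import *
where()
c,W=lid();c2=c['frame'][150:330,220:430];save('s4',cv2.resize(c2,None,fx=3.5,fy=3.2))
```

```text
t 10.05 meter frame 15.21631063439849 29.61783799058044 tip z 125.25516357572107 F [-0.66 -0.33 -0.53] q [ 0.43  0.47 -0.12 -0.   -0.99 -0.86]
[[-0.001 -0.415 -0.91 ]
 [ 0.    -0.91   0.415]
 [-1.     0.     0.001]]
-36 87 [36. 53. 64.];-28 48 [49. 56. 58.];-20 76 [36. 37. 41.];-12 68 [43. 50. 51.];-4 64 [49. 49. 52.];4 121 [ 49.  54. 168.];12 164 [ 49. 142. 177.];20 82 [ 49.  50. 159.];28 70 [ 37.  50. 144.];36 105 [ 36.  38. 125.];44 108 [36. 38. 95.];52 23 [39. 57. 82.];60 58 [55. 57. 58.];68 71 [55. 57. 58.];76 8 [55. 56. 57.];92 5 [198. 199. 199.];108 1 [24. 24. 24.];116 2 [22. 23. 23.];
```

View pics/s4.png

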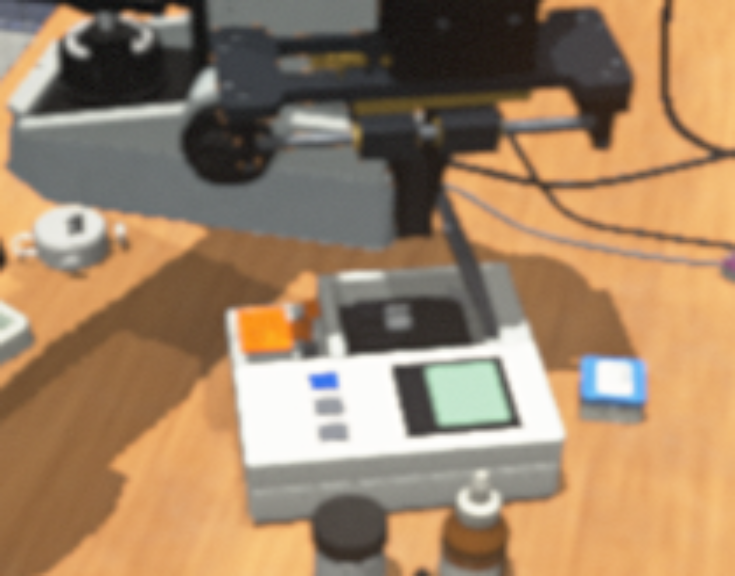

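The finger at (415,210) is pushing the lid edge as planned, and the lid now stands at about 1.2 rad.

>>> move_arm --steps "-0.4 0 -1 0; -0.2 0 -1 0; -0.1 0 -0.9 0; 0 0 -0.8 0; 0 0 -0.6 0; 0 0 -0.4 0; 0 0 0 0; 0 0 0 0"

```text
t: 10.9
position: [660.7, 87.6, 151.4]
tcp_rot: [-1.985, 0.431, 1.986]
ft_force: [1.1, -0.1, 0.2]
opening: 0.003
```

Run:
```python
from h import *
where()
c,W=lid();c2=c['frame'][150:330,220:430];save('s5',cv2.resize(c2,None,fx=3.5,fy=3.2))
```

```text
t 10.9 meter frame 62.000581638184414 29.874440467062875 tip z 132.38363990778768 F [ 1.06 -0.11  0.22] q [ 0.37  0.52 -0.   -0.   -1.05 -0.8 ]
[[-0.    -0.414 -0.91 ]
 [-0.    -0.91   0.414]
 [-1.     0.     0.   ]]
-36 87 [35. 52. 60.];-28 49 [49. 56. 58.];-20 77 [36. 37. 41.];-12 70 [43. 49. 51.];-4 57 [48. 50. 51.];4 61 [47. 49. 54.];12 59 [48. 50. 53.];20 63 [48. 50. 51.];28 39 [37. 49. 50.];36 83 [35. 37. 66.];44 135 [ 36.  47. 169.];52 194 [ 57.  68. 167.];60 217 [ 80.  96. 180.];68 108 [ 98. 109. 172.];76 88 [121. 131. 136.];84 75 [139. 142. 147.];108 2 [23. 23. 23.];116 1 [23. 23. 23.];
```

View pics/s5.png

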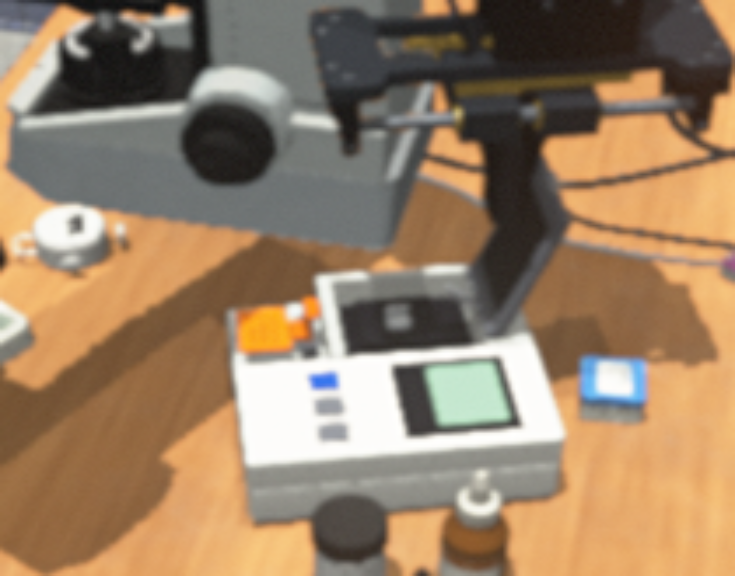

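The lid leans back at about 1.9 rad, past the finger. I'll back off towards the robot and then check it at rest.

>>> move_arm --steps "0 0 0.6 0; 0 0 1 0; 0 0 2 0; 0 0 3 0; -1 0 3.5 0; -2 0 3.5 0; -2 0 2.5 0; 0 0 0 0"

```text
t: 11.75
position: [512.8, 155.9, 205.1]
tcp_rot: [-1.991, 0.422, 1.982]
ft_force: [0.4, -0.2, 0.4]
opening: 0.006
```

Run:
```python
from h import *
where()
c,W=lid();c2=c['frame'][150:380,220:430];save('s6',cv2.resize(c2,None,fx=3,fy=2.6))
D=W[...,:2]-C;x=D@X;y=D@Y;z=W[...,2]
g=cv2.cvtColor(c['frame'],cv2.COLOR_RGB2GRAY)
k=(z>75)&(z<140)&(x>50)&(x<100)&(y>8)&(y<64)
p=np.polyfit(z[k],x[k],1);print(k.sum(),'lid angle',np.pi/2+np.arctan(p[0]),'resid',np.std(x[k]-np.polyval(p,z[k])))
hsv=cv2.cvtColor(c['frame'],cv2.COLOR_RGB2HSV)
m=(cv2.inRange(hsv,(5,150,120),(20,255,255))>0)&(abs(x)<90)&(abs(y)<80)&(z>30)
print('orange x',np.percentile(x[m],[2,10,50,90,98]),'y',np.percentile(y[m],[2,50,98]))
for lo in range(-78,-48,6):
    q=m&(x>=lo)&(x<lo+6)&(abs(y-36)<12);print(lo,np.median(z[q]))
```

```text
t 11.75 meter frame -100.95196234667048 30.723577512901755 tip z 186.078482160349 F [ 0.44 -0.17  0.43] q [ 0.6   0.26 -0.27  0.   -1.03 -1.02]
[[ 0.005 -0.411 -0.912]
 [ 0.003 -0.912  0.411]
 [-1.    -0.005 -0.003]]
-36 85 [35. 54. 61.];-28 50 [39. 57. 58.];-20 71 [36. 37. 38.];-12 75 [41. 49. 51.];-4 58 [48. 50. 52.];4 61 [46. 50. 54.];12 61 [47. 50. 53.];20 60 [48. 50. 51.];28 38 [37. 49. 51.];36 82 [35. 37. 66.];44 91 [35. 37. 61.];52 140 [51. 63. 75.];60 117 [79. 88. 96.];68 133 [ 99. 109. 118.];76 131 [122. 131. 137.];84 80 [140. 143. 148.];108 2 [23. 23. 23.];116 1 [23. 23. 23.];
502 lid angle 1.9352427991744612 resid 0.9142654778523439
orange x [-75.53054399 -72.7728609  -58.90435007 -40.70221936 -35.5486287 ] y [20.55501327 34.97489422 53.61624054]
-78 51.83391848950407
-72 52.00178657365701
-66 51.80899876906986
-60 51.965706638353886
-54 51.34757794575294
```

View pics/s6.png

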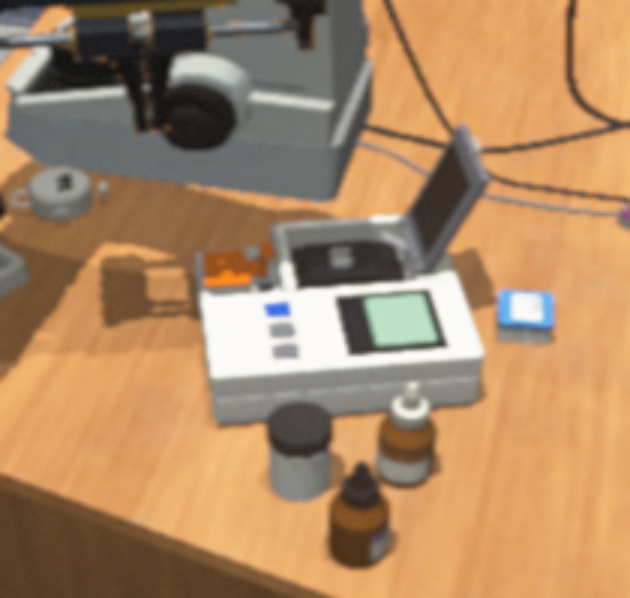

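The picture shows the lid fully open (edge at (470,150)), the tab up (235,265), the bottles and cases in place and the arm clear. I'm handing the job in.

```bash
python3 -c "
from workcell import ctrl
print(ctrl.job_done())"
```

```text
the job is handed in; nothing more can be done
None
```

The sample compartment is open and I have handed the job in; the hand-in gave no verdict.

**What I did:** I pressed the orange tab with the closed fingers until the lid popped up to about 0.68 rad, then let the tab go. I turned the tool a quarter turn and pushed the lid's free edge along its arc until it fell back on to its stop. Then I backed the arm off. It took about 12 s of the 48 s allowed.

**Last checks, all from the scene camera after backing off:**
- **Lid:** it measures about 1.94 rad against a stop at 1.92, so it is at its stop within measuring error. I did not measure its speed.
- **Tab:** it lies level at about 52 mm, as it did at the start.
- **Meter:** the tab sits within about 1 mm of where it was at the start, so the meter has not shifted noticeably.
- **Bottles and cases:** I checked these by eye only. They stand upright and look undisturbed.
- **Arm:** it is clear of everything, and the wrist force is under 1 N.

**What went less smoothly:** my first press landed about 5 mm too far back. It reached 12 N without releasing the lid, so I lifted off and moved forward. The second press let the lid go; the force after it was 15 N upward and about 10 N sideways. That is more than the tab's 2.5 N spring, so it met the hard stop, but it is well under the 40 N limit.

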